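# Load the brush at the covered dip pot

### The arm

A 6-joint arm with a two-finger parallel gripper is mounted at the origin on a cart in front of the work surface, level with it; the furniture and walls round the work are solid. World frame = base frame: x ahead of the robot, y to its left, z up, the work surface at z = 0. Lengths are in m, angles in rad, forces in N, time in s.
With the tool pointing down it reaches from about 0.35 to 0.925 m from the base axis. Payload 6.4 kg.
Tool frame: the origin (TCP) lies on the mounting face of the last link; the fingertips stand 173 mm ahead of it and the grasp point (between the pads) lies 155 mm ahead of it; z points along the fingers, y is the line along which they close (so a half turn about z gives the same grasp; the last joint's range is limited). The gripper opens to 85 mm and grips with 20 to 120 N. Pads are 22 mm wide; open, the fingers measure 114 mm over their backs; the gripper's body (76 mm by 85 mm) begins 54 mm behind the grasp point. The pads swing forward as they close: fully open they stand 13 mm farther back than shut.
Start: joints at [1.079, 0.245, 1.558, -0, 1.339, -0.174], TCP at [0.203, 0.617, 0.405] pointing down, gripper open.
Joint ranges: [-3.13, 3.13], [-1.02, 2.26], [0.13, 2.54], [-0.95, 4.09], [0.21, 2.88], [-2.74, 2.74]. Speed limits (rad/s): [2.57, 2.57, 3.14, 3.14, 3.14, 3.14].

### API

Orientations are given as a unit quaternion [w, x, y, z].
In Python, from workcell import robot, cams gives the robot as it stands.
- The arm moves only by the tool arm_command, never from a script. Its argument "increments" is a list of rows, each an object of numbers: "tx", "ty", "tz": the shift along the tool's x, y, z in mm; "yaw": the turn about the tool's z in rad; "gripper": the opening, from 0 (shut) to 1 (fully open). A call has 1 to 12 rows; each row is the pose to reach, as a shift and turn from the pose commanded when the call began, along the tool's axes at that moment; what a row does not reach only later rows make up. A row lasts 1/10 s, in which the tool goes at most 50 mm and 8.59 degrees, less where a joint would pass 70% of its speed; a pose out of reach is approached as far as the arm can. A call with a gripper value outside its range is refused whole. The fingers move at their own pace and stop on an object; the grip force is fixed at half the most. Time passes only in rows, so rows that repeat a pose let the fingers close. It gives the time, the measured TCP pose, the force, the opening and the grip force at its end, in the units of the state.
- robot.read_state(): the state, without advancing time (a new reading comes with each control period).
- cams.capture(name): name is "scene" or "top"; returns a dict with "color" (400x640x3 uint8, red, green, blue), "K" (3x3 intrinsics, pixels), "k1" (the pictures are not rectified: a ray, as slopes to the right and down, at radius r is drawn at 1 + k1 r^2 times it, then the intrinsics apply), "R" (3x3) and "t" (3): a world point X has camera coordinates R X + t. Camera axes: x right, y down, z forward; pixel columns grow to the right and rows downward; lengths in m; the calibration is good to about 2 mm. A picture is of the moment at which its call begins. There is no depth.
- robot.job_done(): hands the job in; it is judged then, once.
Trained networks look in a picture, given as the dict that the camera call returned (one of the last four; its "shot" number tells which), for a name from the list of things; names that differ only in an ending like _2 or _b are one class to them, and where a whole thing is asked for, a point or a joint stands for the part that bears it (a point fixed in the world has none). Each returns a list of dicts, best first, with "conf" (0 to 1); they miss things now and then, are a little off and sometimes report something else, mostly with a low value. They report only what shows in the picture. A call takes as long as a camera call. They do not tell look-alikes from the thing itself.
- cams.recognise(picture, thing): "at" ([x, y, z] in m, in world coordinates, good to about 4 mm: the middle of the surface that is visible of it).
- cams.mark_of(picture, thing): "at" ([x, y, z] in m, in world coordinates, good to about 4 mm: a listed point, or the origin of a listed thing).
The state is a dict: "time": time; "joint_positions": joint angles; "qvel": joint speeds; "tau": joint torques, N m; "ee_pos": TCP position; "orientation": TCP orientation; "force": force on the tool from outside, world axes, zero at the start; "ft_torque": the same for the moment, N m; "opening": opening from 0.0 (shut) to 1.0 (fully open); "grip_force": force on a finger pad.
Only numpy, scipy, OpenCV 4.12 (cv2) and the standard library are available. Lean on these libraries where they do the work, as an engineer would, in place of code of your own. Each camera call takes 0.05 s, during which the arm holds its last target. There are 200 camera calls.

### The job

Swing the dip pot's cover open by its lever to a quarter turn (90 degrees) and leave it there, pick up the parts brush and gently dip its bristles in the pot to about half the pot's depth. Then lay the brush flat on the two saddles of the brush rest, about centred between the saddles' end lugs with its bristle end over the middle of the small drip pan, and swing the cover fully shut again. Leave the other things on the bench where they stand.

Things in the scene. Friction and masses are not known exactly. Their poses are not given: they have to be found in the camera images.
- dip_pot: fixed round open steel pot on a flat foot; outside 90 mm across, inside 84 mm, rim 70 mm high, inner floor 5 mm high. Origin: centre of its underside, z up. A post stands 62 mm from the pot's axis in its own -x direction and carries the cover and lever. Stands left of the vise
- pot_mouth (a point): centre of the pot's mouth at rim height
- pivot (a point): point on the vertical pivot axis of cover and lever, 80 mm up
- pot_cover (a joint): angle of cover and lever about the vertical pivot, rad: 0 = shut on its stop, cover centred over the pot; grows counter-clockwise seen from above; 1.571 = quarter turn; 2.1 = end stop. Stays where left; may start ajar. Round flat aluminium cover 92 mm across, 74-79 mm up, centre 62 mm from the pivot; the lever bar (78-83 mm up) points the opposite way from the pivot
- lever_knob (a point): middle of the upright black knob at the lever's end: 16 mm in diameter, 83 to 125 mm up (this point at 105 mm), 70 mm from the pivot
- parts_brush: loose flat parts brush with a red handle, 194 mm long, lying flat on the bench right of the vise. Origin: middle of its length, underside; its y axis runs along it toward the handle's end (+97 mm), bristles at -97 to -53 mm (44 mm wide, 13 mm thick), metal ferrule -54 to -28 mm (42 mm wide), handle 11 mm thick and tapering, about 24 mm wide at y = +35 mm; z up
- brush_tip (a point): middle of the bristles' end, at y = -97 mm of the brush, 7 mm above its underside
- brush_rest: fixed metal brush rest right of the vise, foot 70 x 205 mm. Origin: centre of its underside, z up, y along it. Two saddle plates across it at y = -40 and +75 mm, 8 mm thick, flat tops 25 mm high, between end lugs 72 mm apart and 36 mm high; a shallow drip pan at y = -99 to -49 mm, rim 14 mm high. A laid brush has its axes along those of the rest: ferrule and handle on the saddles
- rest_pan (a point): point over the drip pan, at saddle height (25 mm), where the bristles' end belongs: 97 mm from the rest's origin in its -y direction
- jar_rivets: loose glass jar with a screw lid, 63 mm across, 85 mm high, beside the pot; leave alone. Origin: centre of its underside
- grease_can: loose lidded tin, 67 mm across, 78 mm high, behind the pot; leave alone. Origin: centre of its underside
- scribing_punch: loose steel punch, 112 mm long, 12 mm thick, lying along its y axis between brush and rest; leave alone. Origin: middle, underside
- bolt_m16: loose bolt, 61 mm long, 26 mm high, lying along its y axis between brush and rest; leave alone. Origin: middle, underside
Mind the look-alikes: they are no part of the job. What is shaped like the parts_brush but turquoise is not meant.

How it is judged:
On the way, in this order (a step that is already met when the one before it is completed fails the run):
1. the cover stands still at a quarter turn open (90 degrees, give or take 12) (value of joint pot_cover between 1.36 and 1.78 rad and velocity of joint pot_cover between -0.05 and 0.05 rad/s), for 0.2 s.
2. the held brush has its bristle end inside the pot, at least 24 mm below the rim, with the cover still at a quarter turn (give or take 15 degrees) (value of joint pot_cover between 1.31 and 1.83 rad and z of brush_tip in the frame of dip_pot below 0.046 m and horizontal distance between brush_tip and pot_mouth below 0.042 m and contact force between the fingers and parts_brush above 0.5 N), for 0.15 s.
3. the brush lies released on the rest (z of parts_brush in the frame of brush_rest between 0.018 and 0.034 m and x of parts_brush in the frame of brush_rest between -0.022 and 0.022 m and horizontal distance between brush_tip and rest_pan below 0.035 m and angle between parts_brush's own z axis and vertical below 0.12 rad and contact force between the fingers and parts_brush below 0.1 N), for 0.2 s.
At the end, for the whole second after the job is handed in: The brush lies at rest and flat (within 7 degrees) on both saddles of the rest, within 22 mm of its centre line and with its bristle end within 35 mm of the point over the drip pan; the cover is shut to within 0.08 rad of its stop; the bystanders are within 30 mm of where they stood (z of parts_brush in the frame of brush_rest between 0.018 and 0.034 m and x of parts_brush in the frame of brush_rest between -0.022 and 0.022 m and horizontal distance between brush_tip and rest_pan below 0.035 m and angle between parts_brush's own z axis and vertical below 0.12 rad and value of joint pot_cover below 0.08 rad and linear speed of parts_brush below 0.02 m/s); the robot touches nothing.
It fails at once if a bystander (jar, tin, punch, bolt) is moved by more than 30 mm (distance of any of jar_rivets, grease_can, scribing_punch, bolt_m16 from where it was at the start of the episode above 0.03 m).
It fails at once if the brush is rammed against the pot or its cover (over 30 N) (contact force between parts_brush and dip_pot above 30 N).
It also fails if it takes over 72 s, if anything falls off the work surface, if the arm or the gripper's body presses on something with over 40 N, if the wrist force passes 120 N, or if a joint passes its speed limit or range.

## Working session

There is one attempt and no reset: what is moved stays moved. The work goes in short steps, Python scripts to look and compute and a tool call to move; the robot and the scene stay as the last step left them, time stands still between calls to the robot, and variables do not carry over. Pictures are saved under pics/ and viewed, at most 12 in all, crops included, and the job is handed in when it is done.

Besides the shell and the picture viewer there is one more tool, called after ">>>" in YAML: its name, and indented under it one key for each argument. arm_command: Moves the arm, as the interface text tells. Its arguments: {"type":"object","properties":{"increments":{"type":"array","items":{"type":"object","properties":{"tx":{"type":"number"},"ty":{"type":"number"},"tz":{"type":"number"},"yaw":{"type":"number"},"gripper":{"type":"number"}}}}},"required":["increments"]}

```bash
mkdir -p pics
cat > h.py <<'E'
import numpy as np,cv2
from workcell import robot,cams
def save(p,f): cv2.imwrite(f,p["color"][:,:,::-1])
def look(names,marks,cs=("scene","top"),tag=None):
    for c in cs:
        p=cams.capture(c)
        if tag: save(p,f"pics/{tag}_{c}.png")
        for n in names:
            print(c,"rec",n,[(np.round(d["at"],3).tolist(),round(d["conf"],2)) for d in cams.recognise(p,n)[:3]])
        for n in marks:
            print(c,"mark",n,[(np.round(d["at"],3).tolist(),round(d["conf"],2)) for d in cams.mark_of(p,n)[:3]])
def st():
    s=robot.read_state()
    for k in("time","joint_positions","ee_pos","orientation","force","opening","grip_force"): print(k,np.round(s[k],3))
E
python3 - <<'E'
from h import *
st()
look([],["dip_pot","pot_mouth","pivot","lever_knob","parts_brush","brush_tip","brush_rest","rest_pan","jar_rivets","grease_can","scribing_punch","bolt_m16"],tag="a")
E
```

```text
time 0.0
joint_positions [ 1.079  0.246  1.559  0.     1.339 -0.174]
ee_pos [0.203 0.617 0.404]
orientation [-0.     0.158  0.987 -0.001]
force [ 0.737 -0.043  0.144]
opening 0.997
grip_force 0.0
scene mark dip_pot [([0.54, 0.308, -0.001], 0.87), ([0.506, -0.394, 0.0], 0.22)]
scene mark pot_mouth [([0.538, 0.312, 0.07], 0.72)]
scene mark pivot [([0.477, 0.302, 0.082], 0.78)]
scene mark lever_knob [([0.412, 0.296, 0.104], 0.76), ([0.54, 0.312, 0.071], 0.43)]
scene mark parts_brush [([0.592, -0.319, 0.006], 0.9)]
scene mark brush_tip [([0.616, -0.411, 0.012], 0.96)]
scene mark brush_rest [([0.412, -0.312, -0.002], 0.75)]
scene mark rest_pan [([0.42, -0.406, 0.025], 0.77)]
scene mark jar_rivets [([0.596, 0.454, 0.0], 0.59), ([0.668, 0.304, 0.001], 0.32)]
scene mark grease_can [([0.665, 0.307, -0.004], 0.72)]
scene mark scribing_punch [([0.508, -0.218, -0.001], 0.53)]
scene mark bolt_m16 [([0.504, -0.393, -0.002], 0.67)]
top mark dip_pot [([0.543, 0.311, 0.003], 0.81)]
top mark pot_mouth [([0.546, 0.314, 0.07], 0.87), ([0.54, 0.312, 0.001], 0.46)]
top mark pivot [([0.479, 0.302, 0.084], 0.64)]
top mark lever_knob [([0.414, 0.293, 0.107], 0.62)]
top mark parts_brush [([0.74, 0.122, -0.002], 0.85), ([0.594, -0.314, 0.003], 0.76), ([0.409, -0.314, -0.004], 0.26)]
top mark brush_tip [([0.642, 0.122, 0.008], 0.72), ([0.618, -0.415, 0.008], 0.55), ([0.592, -0.315, 0.002], 0.51)]
top mark brush_rest [([0.409, -0.313, -0.002], 0.82)]
top mark rest_pan [([0.426, -0.409, 0.022], 0.65)]
top mark jar_rivets [([0.597, 0.458, -0.003], 0.89), ([0.618, -0.416, 0.01], 0.31), ([0.422, -0.409, 0.022], 0.24)]
top mark grease_can [([0.664, 0.308, -0.003], 0.76)]
top mark scribing_punch [([0.513, -0.224, -0.002], 0.64)]
top mark bolt_m16 [([0.504, -0.401, -0.004], 0.45)]
```

View pics/a_top.png

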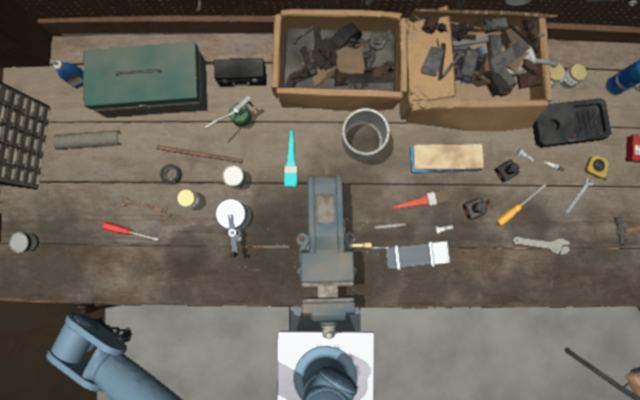

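View pics/a_scene.png

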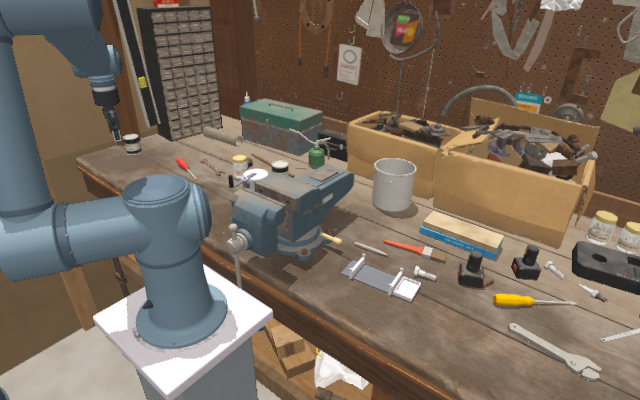

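The top view shows two brush shapes: a turquoise one at (290,160) and a red-handled one at (415,200), right of the vise. The red one fits the text. The pot with its cover is at (231,215), with the lever pointing to the knob at (236,252). The rest is at (418,255). Next I'll confirm the brush in a crop and triangulate it.

```bash
cat >> h.py <<'E'
def ray(p,uv):
    K,k=p["K"],p["k1"]
    q=cv2.undistortPoints(np.float64([[uv]]),np.array(K,float),np.array([k,0,0,0,0],float)).ravel()
    R,t=np.array(p["R"]),np.array(p["t"]); d=R.T@np.r_[q,1]; return -R.T@t,d/np.linalg.norm(d)
def plane(p,uv,z):
    c,d=ray(p,uv); return c+d*(z-c[2])/d[2]
def tri(rs):
    A=sum(np.eye(3)-np.outer(d,d) for c,d in rs); b=sum((np.eye(3)-np.outer(d,d))@c for c,d in rs); return np.linalg.solve(A,b)
def avg(names,n=2,cs=("scene","top"),near=None):
    out={k:[] for k in names}
    for _ in range(n):
        for c in cs:
            p=cams.capture(c)
            for k in names:
                for d in cams.mark_of(p,k):
                    a=np.array(d["at"])
                    if near is None or k not in near or np.linalg.norm(a-near[k])<.05: out[k].append(a);break
    for k,v in out.items():
        if v: print(k,np.round(np.median(v,0),4),"spread",np.round(np.ptp(v,0),3),len(v))
def red(p,z=None,uv=None):
    h=cv2.cvtColor(p["color"],cv2.COLOR_RGB2HSV)
    m=((h[...,0]<9)|(h[...,0]>172))&(h[...,1]>150)&(h[...,2]>90)
    n,l,s,c=cv2.connectedComponentsWithStats(m.astype(np.uint8))
    return [(c[i],s[i,4],l==i) for i in range(1,n) if s[i,4]>15]
E
python3 - <<'E'
from h import *
near=dict(parts_brush=[.593,-.316,0],brush_tip=[.617,-.413,.01],brush_rest=[.41,-.313,0],rest_pan=[.423,-.407,.025],dip_pot=[.541,.31,0],pot_mouth=[.541,.312,.07],pivot=[.478,.302,.08],lever_knob=[.413,.295,.105])
avg(list(near),3,near=near)
ps=cams.capture("scene"),cams.capture("top"); rs=[]
for p in ps:
    for c,a,m in red(p):
        w=plane(p,c,.008)
        if np.linalg.norm(w[:2]-[.585,-.27])<.06:
            rs.append(ray(p,c)); v,u=np.nonzero(m)
            P=np.array([plane(p,(x,y),.008)[:2] for x,y in zip(u,v)]); _,_,V=np.linalg.svd(P-P.mean(0)); print("handle",w,a,np.degrees(np.arctan2(V[0,1],V[0,0]))%180)
if len(rs)>1: print("tri",tri(rs))
p=ps[1]["color"]; a=cv2.resize(p[180:280,340:480],None,fx=5,fy=5,interpolation=cv2.INTER_CUBIC); cv2.imwrite("pics/c1.png",a[:,:,::-1])
E
```

```text
parts_brush [ 0.592  -0.3165  0.0021] spread [0.004 0.01  0.003] 6
brush_tip [ 0.617  -0.4113  0.0078] spread [0.003 0.008 0.003] 6
brush_rest [ 0.411 -0.311 -0.003] spread [0.008 0.004 0.004] 6
rest_pan [ 0.4225 -0.4079  0.023 ] spread [0.007 0.003 0.003] 6
dip_pot [ 5.423e-01  3.086e-01 -4.000e-04] spread [0.003 0.006 0.003] 5
pot_mouth [0.5414 0.3133 0.0715] spread [0.007 0.005 0.006] 6
pivot [0.478  0.3046 0.0819] spread [0.005 0.003 0.01 ] 6
lever_knob [0.4126 0.2953 0.1042] spread [0.004 0.002 0.006] 6
handle [ 0.58650166 -0.29934352  0.008     ] 160 106.30558578272884
handle [ 0.59427555 -0.31701226  0.008     ] 88 103.80443764990277
tri [ 0.58911367 -0.30806687  0.01152939]
```

View pics/c1.png

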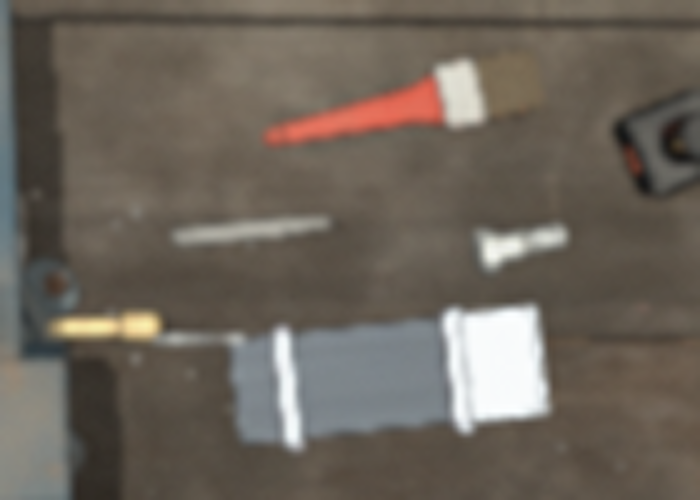

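The crop shows the red-handled brush at image (393–448, 191–208), bristles to the right, and this is the brush to use. The punch is at (390,226), the bolt at (445,229) and the rest, with its white drip pan, on the right at (440,253). The triangulated height of 11 mm matches.

```bash
cat >> h.py <<'E'
def go(x,y,zg,hdeg):
    "increments for grasp point at x,y,zg with tool-y heading hdeg"
    s=robot.read_state(); w,a,b,c=s["orientation"]
    ty=np.array([2*(a*b-w*c),1-2*(a*a+c*c)]); h=np.arctan2(ty[1],ty[0]); u=np.array([np.cos(h),np.sin(h)]); v=np.array([-u[1],u[0]])
    d=np.array([x,y])-np.array(s["ee_pos"])[:2]
    yaw=(np.degrees(h)-hdeg+180)%360-180
    print("h",round(np.degrees(h),1),"tx %.1f ty %.1f tz %.1f yaw %.3f"%(d@v*1e3,d@u*1e3,(s["ee_pos"][2]-zg-.155)*1e3,np.radians(yaw)))
E
python3 - <<'E'
from h import *
go(.4115,.2955,.17,-83)
E
```

```text
h 71.8 tx -298.6 ty -240.7 tz 79.7 yaw 2.702
```

>>> arm_command:
  increments:
    - {"tx": -299,"ty": -241,"tz": 60,"yaw": 2.7,"gripper": 0.5}
    - {"tx": -299,"ty": -241,"tz": 60,"yaw": 2.7,"gripper": 0.5}
    - {"tx": -299,"ty": -241,"tz": 60,"yaw": 2.7,"gripper": 0.5}
    - {"tx": -299,"ty": -241,"tz": 60,"yaw": 2.7,"gripper": 0.5}
    - {"tx": -299,"ty": -241,"tz": 60,"yaw": 2.7,"gripper": 0.5}
    - {"tx": -299,"ty": -241,"tz": 60,"yaw": 2.7,"gripper": 0.5}
    - {"tx": -299,"ty": -241,"tz": 60,"yaw": 2.7,"gripper": 0.5}
    - {"tx": -299,"ty": -241,"tz": 60,"yaw": 2.7,"gripper": 0.5}
    - {"tx": -299,"ty": -241,"tz": 60,"yaw": 2.7,"gripper": 0.5}
    - {"tx": -299,"ty": -241,"tz": 60,"yaw": 2.7,"gripper": 0.5}
    - {"tx": -299,"ty": -241,"tz": 60,"yaw": 2.7,"gripper": 0.5}
    - {"tx": -299,"ty": -241,"tz": 60,"yaw": 2.7,"gripper": 0.5}

```text
time: 5.3
ee_pos: [0.412, 0.2949, 0.3448]
orientation: [0.0, 0.873, 0.487, 0.0]
force: [0.3, -0.7, 1.3]
opening: 0.499
grip_force: 0.0
```

Run:
```python
from h import *
st(); go(.4115,.2955,.108,-83)
```

```text
time 5.3
joint_positions [ 0.397 -0.029  1.97   0.     1.2    0.951]
ee_pos [0.412 0.295 0.345]
orientation [0.    0.873 0.487 0.   ]
force [ 0.348 -0.705  1.313]
opening 0.499
grip_force 0.0
h -31.7 tx 0.3 ty -0.7 tz 81.8 yaw 0.895
```

>>> arm_command:
  increments:
    - {"tx": 0,"ty": -1,"tz": 0,"yaw": 0.9}
    - {"tx": 0,"ty": -1,"tz": 0,"yaw": 0.9}
    - {"tx": 0,"ty": -1,"tz": 0,"yaw": 0.9}
    - {"tx": 0,"ty": -1,"tz": 15,"yaw": 0.9}
    - {"tx": 0,"ty": -1,"tz": 25,"yaw": 0.9}
    - {"tx": 0,"ty": -1,"tz": 35,"yaw": 0.9}
    - {"tx": 0,"ty": -1,"tz": 55,"yaw": 0.9}
    - {"tx": 0,"ty": -1,"tz": 70,"yaw": 0.9}
    - {"tx": 0,"ty": -1,"tz": 82,"yaw": 0.9,"gripper": 0.5}
    - {"tx": 0,"ty": -1,"tz": 82,"yaw": 0.9,"gripper": 0.24}
    - {"tx": 0,"ty": -1,"tz": 82,"yaw": 0.9,"gripper": 0.24}
    - {"tx": 0,"ty": -1,"tz": 82,"yaw": 0.9,"gripper": 0.24}

```text
validation failed for argument at $.in...
```

Run:
```python
from h import *
st()
p=cams.capture("scene"); a=cv2.resize(p["color"][120:220,190:330],None,fx=5,fy=5,interpolation=cv2.INTER_CUBIC); cv2.imwrite("pics/c2.png",a[:,:,::-1])
c=np.array([.4795,.304]); r=.07
s=robot.read_state(); p0=np.array(s["ee_pos"])[:2]
import math
w,a,b,cc=s["orientation"]; ty=np.array([2*(a*b-w*cc),1-2*(a*a+cc*cc)]); u=ty/np.linalg.norm(ty); v=np.array([-u[1],u[0]])
print(np.degrees(np.arctan2(u[1],u[0])))
for k in range(1,13):
    th=math.radians(187+7.5*k); d=c+r*np.array([math.cos(th),math.sin(th)])-p0
    print(k,"tx %.0f ty %.0f yaw %.2f"%(d@v*1e3,d@u*1e3,-math.radians(7.5*k)))
```

```text
time 5.3
joint_positions [ 0.397 -0.029  1.97   0.     1.2    0.951]
ee_pos [0.412 0.295 0.345]
orientation [0.    0.873 0.487 0.   ]
force [ 0.348 -0.705  1.313]
opening 0.499
grip_force 0.0
-31.928159674819916
1 tx -7 ty 4 yaw -0.13
2 tx -13 ty 11 yaw -0.26
3 tx -18 ty 19 yaw -0.39
4 tx -22 ty 27 yaw -0.52
5 tx -25 ty 36 yaw -0.65
6 tx -26 ty 45 yaw -0.79
7 tx -27 ty 54 yaw -0.92
8 tx -26 ty 63 yaw -1.05
9 tx -24 ty 72 yaw -1.18
10 tx -21 ty 81 yaw -1.31
11 tx -16 ty 89 yaw -1.44
12 tx -11 ty 97 yaw -1.57
```

View pics/c2.png

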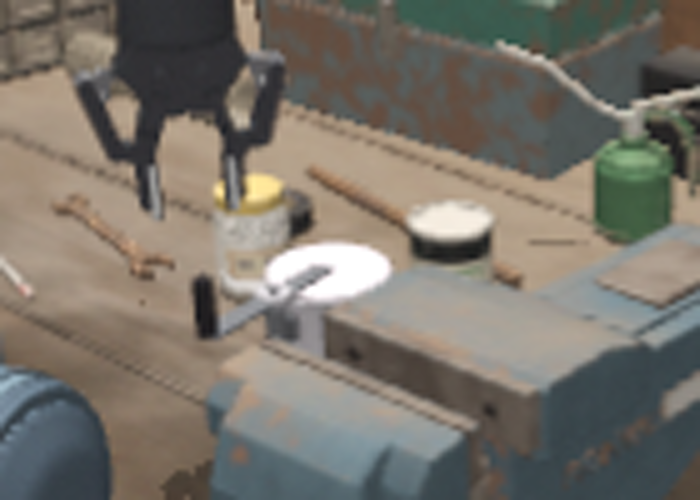

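The crop shows the gripper hovering above the black knob at crop (205,305), with the cover shut over the pot. The move was refused because rows lacked gripper values, so I'm sending it again with all of them.

>>> arm_command:
  increments:
    - {"tx": 0,"ty": -1,"tz": 0,"yaw": 0.9,"gripper": 0.5}
    - {"tx": 0,"ty": -1,"tz": 0,"yaw": 0.9,"gripper": 0.5}
    - {"tx": 0,"ty": -1,"tz": 0,"yaw": 0.9,"gripper": 0.5}
    - {"tx": 0,"ty": -1,"tz": 15,"yaw": 0.9,"gripper": 0.5}
    - {"tx": 0,"ty": -1,"tz": 25,"yaw": 0.9,"gripper": 0.5}
    - {"tx": 0,"ty": -1,"tz": 35,"yaw": 0.9,"gripper": 0.5}
    - {"tx": 0,"ty": -1,"tz": 55,"yaw": 0.9,"gripper": 0.5}
    - {"tx": 0,"ty": -1,"tz": 70,"yaw": 0.9,"gripper": 0.5}
    - {"tx": 0,"ty": -1,"tz": 82,"yaw": 0.9,"gripper": 0.5}
    - {"tx": 0,"ty": -1,"tz": 82,"yaw": 0.9,"gripper": 0.24}
    - {"tx": 0,"ty": -1,"tz": 82,"yaw": 0.9,"gripper": 0.24}
    - {"tx": 0,"ty": -1,"tz": 82,"yaw": 0.9,"gripper": 0.24}

```text
time: 6.55
ee_pos: [0.4114, 0.2958, 0.2637]
orientation: [-0.0, 0.998, 0.062, 0.001]
force: [-0.1, -0.4, -0.1]
opening: 0.238
grip_force: 0.0
```

```bash
cat >> h.py <<'E'
def arc(a0,a1,n,step=None):
    c=np.array([.4795,.304]); r=.07; s=robot.read_state(); p0=np.array(s["ee_pos"])[:2]
    w,a,b,cc=s["orientation"]; u=np.array([2*(a*b-w*cc),1-2*(a*a+cc*cc)]); u/=np.linalg.norm(u); v=np.array([-u[1],u[0]])
    for k in range(1,n+1):
        t=np.radians(a0+(a1-a0)*k/n); d=c+r*np.array([np.cos(t),np.sin(t)])-p0
        print(k,"tx %.0f ty %.0f yaw %.2f"%(d@v*1e3,d@u*1e3,-np.radians((a1-a0)*k/n)))
E
python3 - <<'E'
from h import *
st(); arc(187,279,12)
E
```

```text
time 6.55
joint_positions [0.399 0.092 2.014 0.    1.034 1.846]
ee_pos [0.411 0.296 0.264]
orientation [-0.     0.998  0.062  0.001]
force [-0.075 -0.387 -0.094]
opening 0.238
grip_force 0.0
1 tx -1 ty 10 yaw -0.13
2 tx 1 ty 19 yaw -0.27
3 tx 4 ty 28 yaw -0.40
4 tx 8 ty 36 yaw -0.54
5 tx 14 ty 44 yaw -0.67
6 tx 20 ty 51 yaw -0.80
7 tx 27 ty 57 yaw -0.94
8 tx 35 ty 62 yaw -1.07
9 tx 43 ty 66 yaw -1.20
10 tx 52 ty 68 yaw -1.34
11 tx 62 ty 70 yaw -1.47
12 tx 71 ty 70 yaw -1.61
```

>>> arm_command:
  increments:
    - {"tx": -1,"ty": 10,"tz": 0,"yaw": -0.13,"gripper": 0.24}
    - {"tx": 1,"ty": 19,"tz": 0,"yaw": -0.27,"gripper": 0.24}
    - {"tx": 4,"ty": 28,"tz": 0,"yaw": -0.4,"gripper": 0.24}
    - {"tx": 8,"ty": 36,"tz": 0,"yaw": -0.54,"gripper": 0.24}
    - {"tx": 14,"ty": 44,"tz": 0,"yaw": -0.67,"gripper": 0.24}
    - {"tx": 20,"ty": 51,"tz": 0,"yaw": -0.8,"gripper": 0.24}
    - {"tx": 27,"ty": 57,"tz": 0,"yaw": -0.94,"gripper": 0.24}
    - {"tx": 35,"ty": 62,"tz": 0,"yaw": -1.07,"gripper": 0.24}
    - {"tx": 43,"ty": 66,"tz": 0,"yaw": -1.2,"gripper": 0.24}
    - {"tx": 52,"ty": 68,"tz": 0,"yaw": -1.34,"gripper": 0.24}
    - {"tx": 62,"ty": 70,"tz": 0,"yaw": -1.47,"gripper": 0.24}
    - {"tx": 71,"ty": 70,"tz": 0,"yaw": -1.61,"gripper": 0.24}

```text
time: 7.75
ee_pos: [0.4905, 0.2348, 0.2634]
orientation: [0.0, 0.645, 0.764, -0.0]
force: [-1.6, -0.5, 0.2]
opening: 0.241
grip_force: 0.8
```

>>> arm_command:
  increments:
    - {"tx": 0,"ty": 0,"tz": 0,"yaw": 0,"gripper": 0.24}
    - {"tx": 0,"ty": 0,"tz": 0,"yaw": 0,"gripper": 0.24}
    - {"tx": 0,"ty": 0,"tz": 0,"yaw": 0,"gripper": 0.5}
    - {"tx": 0,"ty": 0,"tz": 0,"yaw": 0,"gripper": 0.5}
    - {"tx": 0,"ty": 0,"tz": -50,"yaw": 0,"gripper": 0.5}
    - {"tx": 0,"ty": 0,"tz": -80,"yaw": 0,"gripper": 0.5}

```text
time: 8.35
ee_pos: [0.4901, 0.2351, 0.3447]
orientation: [0.0, 0.647, 0.762, 0.001]
force: [1.6, 0.5, 0.1]
opening: 0.498
grip_force: 0.0
```

Run:
```python
from h import *
st(); avg(["pivot","lever_knob","pot_mouth"],1)
y=np.array([-np.sin(np.radians(14.5)),np.cos(np.radians(14.5))]); g=np.array([.592,-.3160])+.045*y
print(g); go(*g,.14,14.5)
```

```text
time 8.35
joint_positions [0.239 0.06  1.88  0.    1.2   0.076]
ee_pos [0.49  0.235 0.345]
orientation [0.    0.647 0.762 0.001]
force [1.56  0.479 0.113]
opening 0.498
grip_force 0.0
pivot [0.4784 0.3028 0.0814] spread [0. 0. 0.] 1
lever_knob [0.5185 0.2757 0.0864] spread [0.051 0.074 0.03 ] 2
pot_mouth [0.5442 0.3145 0.0721] spread [0.002 0.003 0.001] 2
[ 0.5807329  -0.27243336]
h 9.3 tx -515.3 ty 7.8 tz 45.9 yaw -0.090
```

>>> arm_command:
  increments:
    - {"tx": 0,"ty": 0,"tz": -50,"yaw": 0,"gripper": 0.6}
    - {"tx": 0,"ty": 0,"tz": -100,"yaw": 0,"gripper": 0.6}
    - {"tx": -30,"ty": 0,"tz": -130,"yaw": -0.09,"gripper": 0.6}
    - {"tx": -80,"ty": 0,"tz": -130,"yaw": -0.09,"gripper": 0.6}
    - {"tx": -130,"ty": 0,"tz": -130,"yaw": -0.09,"gripper": 0.6}
    - {"tx": -180,"ty": 0,"tz": -130,"yaw": -0.09,"gripper": 0.6}
    - {"tx": -230,"ty": 0,"tz": -130,"yaw": -0.09,"gripper": 0.6}
    - {"tx": -280,"ty": 4,"tz": -130,"yaw": -0.09,"gripper": 0.6}
    - {"tx": -330,"ty": 8,"tz": -130,"yaw": -0.09,"gripper": 0.6}
    - {"tx": -380,"ty": 8,"tz": -130,"yaw": -0.09,"gripper": 0.6}
    - {"tx": -430,"ty": 8,"tz": -120,"yaw": -0.09,"gripper": 0.6}
    - {"tx": -480,"ty": 8,"tz": -80,"yaw": -0.09,"gripper": 0.6}

```text
time: 9.95
ee_pos: [0.5745, -0.2287, 0.4339]
orientation: [0.003, 0.613, 0.79, 0.0]
force: [0.8, 0.6, 0.9]
opening: 0.601
grip_force: 0.0
```

Run:
```python
from h import *
st()
near=dict(parts_brush=[.593,-.316,0],brush_tip=[.617,-.413,.01])
avg(list(near),1,near=near)
go(.5807,-.2724,.024,14.5)
```

```text
time 9.95
joint_positions [-0.562  0.148  1.615 -0.     1.372 -0.813]
ee_pos [ 0.574 -0.229  0.434]
orientation [0.003 0.613 0.79  0.   ]
force [0.847 0.591 0.885]
opening 0.601
grip_force 0.0
parts_brush [ 0.5895 -0.3199  0.0032] spread [0. 0. 0.] 1
brush_tip [ 0.6154 -0.4089  0.0104] spread [0. 0. 0.] 1
h 14.5 tx -47.7 ty -5.5 tz 253.3 yaw 0.001
```

>>> arm_command:
  increments:
    - {"tx": -48,"ty": -5,"tz": 50,"yaw": 0,"gripper": 0.6}
    - {"tx": -48,"ty": -5,"tz": 100,"yaw": 0,"gripper": 0.6}
    - {"tx": -48,"ty": -5,"tz": 150,"yaw": 0,"gripper": 0.6}
    - {"tx": -48,"ty": -5,"tz": 195,"yaw": 0,"gripper": 0.6}
    - {"tx": -48,"ty": -5,"tz": 225,"yaw": 0,"gripper": 0.6}
    - {"tx": -48,"ty": -5,"tz": 245,"yaw": 0,"gripper": 0.6}
    - {"tx": -48,"ty": -5,"tz": 257,"yaw": 0,"gripper": 0.6}
    - {"tx": -48,"ty": -5,"tz": 257,"yaw": 0,"gripper": 0.6}
    - {"tx": -48,"ty": -5,"tz": 257,"yaw": 0,"gripper": 0.15}
    - {"tx": -48,"ty": -5,"tz": 257,"yaw": 0,"gripper": 0.15}
    - {"tx": -48,"ty": -5,"tz": 257,"yaw": 0,"gripper": 0.15}
    - {"tx": -48,"ty": -5,"tz": 257,"yaw": 0,"gripper": 0.15}

```text
time: 11.45
ee_pos: [0.5822, -0.2738, 0.1778]
orientation: [0.002, 0.612, 0.791, 0.0]
force: [-1.3, 1.7, 5.2]
opening: 0.215
grip_force: 58.1
```

>>> arm_command:
  increments:
    - {"tx": 0,"ty": 0,"tz": 0,"yaw": 0,"gripper": 0.15}
    - {"tx": 0,"ty": 0,"tz": 0,"yaw": 0,"gripper": 0.15}

```text
time: 11.65
ee_pos: [0.5822, -0.2738, 0.1777]
orientation: [0.002, 0.612, 0.791, 0.0]
force: [-0.4, 1.8, 7.1]
opening: 0.221
grip_force: 58.1
```

>>> arm_command:
  increments:
    - {"tx": 0,"ty": 0,"tz": -20,"yaw": 0,"gripper": 0.15}
    - {"tx": 0,"ty": 0,"tz": -60,"yaw": 0,"gripper": 0.15}
    - {"tx": 0,"ty": 0,"tz": -110,"yaw": 0,"gripper": 0.15}
    - {"tx": 0,"ty": 0,"tz": -160,"yaw": 0,"gripper": 0.15}
    - {"tx": 0,"ty": 0,"tz": -200,"yaw": 0,"gripper": 0.15}
    - {"tx": 0,"ty": 0,"tz": -200,"yaw": 0,"gripper": 0.15}

```text
time: 12.25
ee_pos: [0.5824, -0.2742, 0.3844]
orientation: [0.008, 0.612, 0.791, 0.0]
force: [0.5, -0.1, 0.0]
opening: 0.22
grip_force: 58.2
```

Run:
```python
from h import *
st()
for c in("scene","top"):
    p=cams.capture(c)
    for k in("parts_brush","brush_tip"): print(c,k,[(np.round(d["at"],3).tolist(),round(d["conf"],2)) for d in cams.mark_of(p,k)[:3]])
    if c=="scene": cv2.imwrite("pics/c3.png",cv2.resize(p["color"][120:280,320:520],None,fx=4,fy=3.75,interpolation=cv2.INTER_CUBIC)[:,:,::-1])
```

```text
time 12.25
joint_positions [-0.616  0.245  1.595 -0.     1.285 -0.869]
ee_pos [ 0.582 -0.274  0.384]
orientation [0.008 0.612 0.791 0.   ]
force [ 0.465 -0.051  0.041]
opening 0.22
grip_force 58.236
scene parts_brush [([0.596, -0.322, 0.208], 0.63)]
scene brush_tip [([0.619, -0.412, 0.213], 0.83), ([0.511, -0.219, -0.0], 0.48)]
top parts_brush [([0.738, 0.124, -0.001], 0.71)]
top brush_tip [([0.614, -0.413, 0.201], 0.58)]
```

View pics/c3.png

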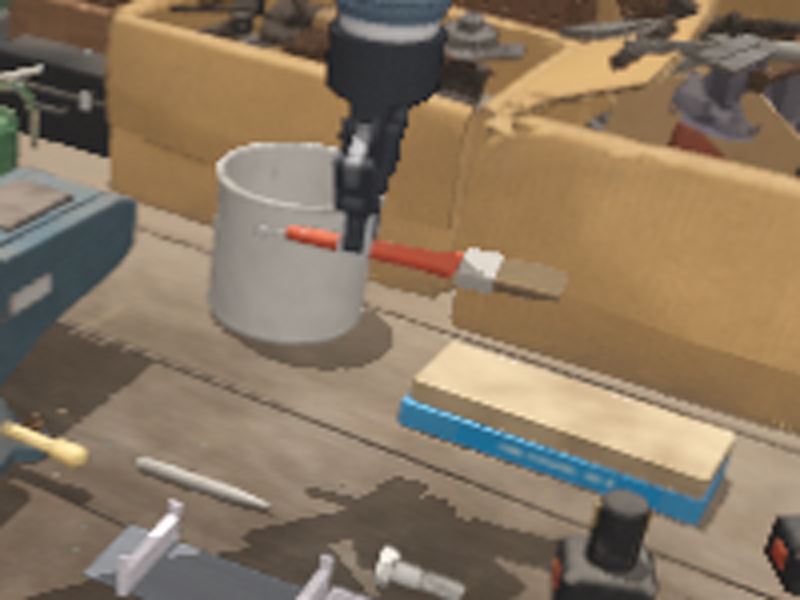

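The brush is held firmly and level at about z 0.21, showing at crop (290–565, 235–290), so the pads don't let it droop. The tool can't tilt, so I'll hook the bristles under the open cover and raise the hand gently. That will turn the brush bristles-down within the grip.

Run:
```python
from h import *
go(.434,.60,.345,8.7)
```

```text
h 14.5 tx 882.0 ty 76.5 tz -127.2 yaw 0.101
```

>>> arm_command:
  increments:
    - {"tx": 0,"ty": 0,"tz": -50,"yaw": 0,"gripper": 0.15}
    - {"tx": 30,"ty": 0,"tz": -90,"yaw": 0,"gripper": 0.15}
    - {"tx": 75,"ty": 0,"tz": -110,"yaw": 0,"gripper": 0.15}
    - {"tx": 125,"ty": 0,"tz": -110,"yaw": 0,"gripper": 0.15}
    - {"tx": 175,"ty": 0,"tz": -110,"yaw": 0,"gripper": 0.15}
    - {"tx": 225,"ty": 0,"tz": -110,"yaw": 0.05,"gripper": 0.15}
    - {"tx": 275,"ty": 0,"tz": -110,"yaw": 0.05,"gripper": 0.15}
    - {"tx": 325,"ty": 10,"tz": -110,"yaw": 0.1,"gripper": 0.15}
    - {"tx": 375,"ty": 20,"tz": -110,"yaw": 0.1,"gripper": 0.15}
    - {"tx": 425,"ty": 25,"tz": -110,"yaw": 0.1,"gripper": 0.15}
    - {"tx": 475,"ty": 30,"tz": -110,"yaw": 0.1,"gripper": 0.15}
    - {"tx": 525,"ty": 35,"tz": -110,"yaw": 0.1,"gripper": 0.15}

```text
time: 13.75
ee_pos: [0.4833, 0.243, 0.4836]
orientation: [-0.001, 0.651, 0.759, -0.001]
force: [0.9, -0.1, -0.5]
opening: 0.216
grip_force: 58.4
```

Run:
```python
from h import *
go(.434,.60,.28,8.7)
```

```text
h 8.8 tx 360.4 ty 5.7 tz 48.6 yaw 0.001
```

>>> arm_command:
  increments:
    - {"tx": 50,"ty": 2,"tz": 0,"yaw": 0,"gripper": 0.15}
    - {"tx": 100,"ty": 4,"tz": 0,"yaw": 0,"gripper": 0.15}
    - {"tx": 150,"ty": 6,"tz": 0,"yaw": 0,"gripper": 0.15}
    - {"tx": 200,"ty": 6,"tz": 0,"yaw": 0,"gripper": 0.15}
    - {"tx": 250,"ty": 6,"tz": 0,"yaw": 0,"gripper": 0.15}
    - {"tx": 300,"ty": 6,"tz": 20,"yaw": 0,"gripper": 0.15}
    - {"tx": 345,"ty": 6,"tz": 40,"yaw": 0,"gripper": 0.15}
    - {"tx": 361,"ty": 6,"tz": 85,"yaw": 0,"gripper": 0.15}
    - {"tx": 361,"ty": 6,"tz": 130,"yaw": 0,"gripper": 0.15}
    - {"tx": 361,"ty": 6,"tz": 175,"yaw": 0,"gripper": 0.15}
    - {"tx": 361,"ty": 6,"tz": 220,"yaw": 0,"gripper": 0.15}
    - {"tx": 361,"ty": 6,"tz": 250,"yaw": 0,"gripper": 0.15}

```text
time: 14.95
ee_pos: [0.4336, 0.5974, 0.2286]
orientation: [-0.0, 0.651, 0.759, -0.004]
force: [0.7, 0.0, -0.2]
opening: 0.221
grip_force: 58.4
```

Run:
```python
from h import *
near=dict(lever_knob=[.489,.235,.105],brush_tip=[.455,.46,.06],parts_brush=[.44,.555,.06])
avg(list(near),2,near=near)
go(.448,.512,.062,8.7)
p=cams.capture("scene"); cv2.imwrite("pics/c4.png",cv2.resize(p["color"][100:220,150:310],None,fx=5,fy=5,interpolation=cv2.INTER_CUBIC)[:,:,::-1])
```

```text
lever_knob [0.4932 0.2361 0.1053] spread [0.003 0.002 0.01 ] 4
brush_tip [0.456  0.4576 0.0636] spread [0.004 0.006 0.008] 4
parts_brush [0.4388 0.5566 0.0568] spread [0.005 0.01  0.007] 4
h 8.8 tx -87.7 ty -0.2 tz 18.2 yaw 0.001
```

View pics/c4.png

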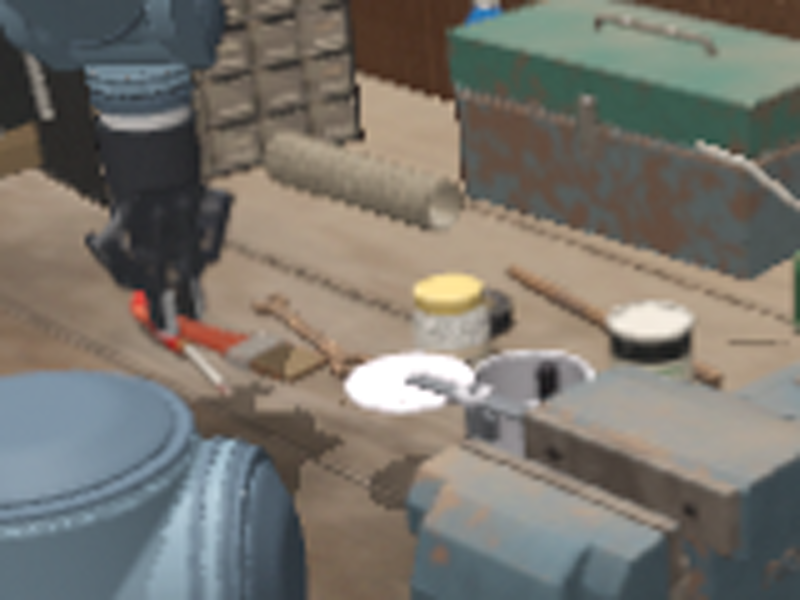

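The crop shows the cover swung open at crop (410,382), clear of the pot mouth at (530,385). The brush bristles at (290,360) point at the cover. Now insert and raise gently.

>>> arm_command:
  increments:
    - {"tx": -15,"ty": 0,"tz": 15,"yaw": 0,"gripper": 0.15}
    - {"tx": -40,"ty": 0,"tz": 15,"yaw": 0,"gripper": 0.15}
    - {"tx": -70,"ty": 0,"tz": 15,"yaw": 0,"gripper": 0.15}
    - {"tx": -90,"ty": 0,"tz": 15,"yaw": 0,"gripper": 0.15}
    - {"tx": -103,"ty": 0,"tz": 15,"yaw": 0,"gripper": 0.15}
    - {"tx": -103,"ty": 0,"tz": 10,"yaw": 0,"gripper": 0.15}
    - {"tx": -103,"ty": 0,"tz": 5,"yaw": 0,"gripper": 0.15}
    - {"tx": -103,"ty": 0,"tz": 0,"yaw": 0,"gripper": 0.15}
    - {"tx": -103,"ty": 0,"tz": -5,"yaw": 0,"gripper": 0.15}
    - {"tx": -103,"ty": 0,"tz": -8,"yaw": 0,"gripper": 0.15}

```text
time: 16.8
ee_pos: [0.4504, 0.4977, 0.2438]
orientation: [-0.0, 0.651, 0.759, 0.001]
force: [0.2, 2.2, -1.9]
opening: 0.222
grip_force: 58.0
```

>>> arm_command:
  increments:
    - {"tx": 0,"ty": 0,"tz": -3,"yaw": 0,"gripper": 0.15}
    - {"tx": 0,"ty": 0,"tz": -5,"yaw": 0,"gripper": 0.15}

```text
time: 17.0
ee_pos: [0.4503, 0.4973, 0.248]
orientation: [-0.0, 0.651, 0.759, 0.0]
force: [-0.3, 1.5, -2.6]
opening: 0.219
grip_force: 58.1
```

>>> arm_command:
  increments:
    - {"tx": 0,"ty": 0,"tz": -3,"yaw": 0,"gripper": 0.15}
    - {"tx": 0,"ty": 0,"tz": -6,"yaw": 0,"gripper": 0.15}

```text
time: 17.2
ee_pos: [0.4503, 0.4969, 0.2538]
orientation: [-0.0, 0.651, 0.759, -0.001]
force: [-0.7, 1.7, -2.8]
opening: 0.218
grip_force: 58.2
```

It's slipping round at only about 3 N, so I'll keep going.

>>> arm_command:
  increments:
    - {"tx": 0,"ty": 0,"tz": -6,"yaw": 0,"gripper": 0.15}
    - {"tx": 0,"ty": 0,"tz": -12,"yaw": 0,"gripper": 0.15}
    - {"tx": 0,"ty": 0,"tz": -18,"yaw": 0,"gripper": 0.15}
    - {"tx": 0,"ty": 0,"tz": -24,"yaw": 0,"gripper": 0.15}

```text
time: 17.6
ee_pos: [0.4507, 0.4968, 0.2786]
orientation: [0.0, 0.651, 0.759, -0.0]
force: [-0.5, -0.1, -3.1]
opening: 0.208
grip_force: 58.4
```

>>> arm_command:
  increments:
    - {"tx": 0,"ty": 0,"tz": -6,"yaw": 0,"gripper": 0.15}
    - {"tx": 0,"ty": 0,"tz": -12,"yaw": 0,"gripper": 0.15}
    - {"tx": 0,"ty": 0,"tz": -18,"yaw": 0,"gripper": 0.15}
    - {"tx": 0,"ty": 0,"tz": -24,"yaw": 0,"gripper": 0.15}
    - {"tx": 0,"ty": 0,"tz": -30,"yaw": 0,"gripper": 0.15}
    - {"tx": 0,"ty": 0,"tz": -36,"yaw": 0,"gripper": 0.15}
    - {"tx": 0,"ty": 0,"tz": -40,"yaw": 0,"gripper": 0.15}

```text
time: 18.3
ee_pos: [0.4507, 0.497, 0.319]
orientation: [0.0, 0.651, 0.759, 0.0]
force: [0.0, 1.9, -3.2]
opening: 0.201
grip_force: 57.9
```

Run:
```python
from h import *
st()
near=dict(lever_knob=[.489,.235,.105],brush_tip=[.465,.385,.06],parts_brush=[.455,.46,.11])
avg(list(near),2,near=near)
p=cams.capture("scene"); cv2.imwrite("pics/c5.png",cv2.resize(p["color"][100:220,150:310],None,fx=5,fy=5,interpolation=cv2.INTER_CUBIC)[:,:,::-1])
```

```text
time 18.3
joint_positions [0.666 0.374 1.561 0.    1.206 0.513]
ee_pos [0.451 0.497 0.319]
orientation [0.    0.651 0.759 0.   ]
force [ 0.034  1.923 -3.21 ]
opening 0.201
grip_force 57.859
lever_knob [0.4912 0.2358 0.1049] spread [0.004 0.006 0.011] 4
brush_tip [0.467  0.3926 0.0523] spread [0.003 0.006 0.002] 4
parts_brush [0.4518 0.4702 0.1132] spread [0.004 0.008 0.002] 4
```

View pics/c5.png

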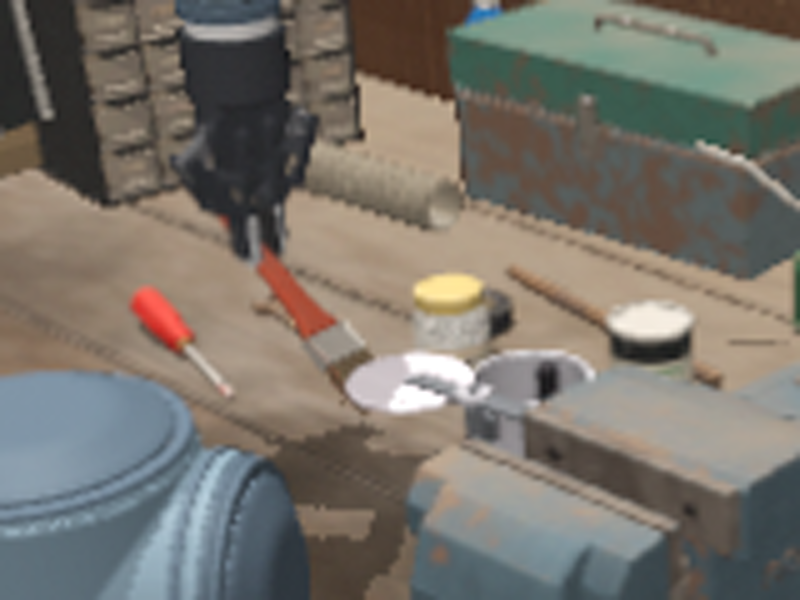

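The crop shows the brush tilted about 39° bristles-down, with the tip just under the cover edge at crop (360,405). The cover has not moved. I'll back out, rise and carry it over the pot.

>>> arm_command:
  increments:
    - {"tx": 15,"ty": 0,"tz": 2,"yaw": 0,"gripper": 0.15}
    - {"tx": 45,"ty": 0,"tz": 2,"yaw": 0,"gripper": 0.15}
    - {"tx": 80,"ty": 0,"tz": 0,"yaw": 0,"gripper": 0.15}
    - {"tx": 80,"ty": 0,"tz": -50,"yaw": 0.1,"gripper": 0.15}
    - {"tx": 80,"ty": 0,"tz": -100,"yaw": 0.25,"gripper": 0.15}
    - {"tx": 80,"ty": 0,"tz": -140,"yaw": 0.4,"gripper": 0.15}
    - {"tx": 40,"ty": 20,"tz": -140,"yaw": 0.55,"gripper": 0.15}
    - {"tx": 0,"ty": 50,"tz": -140,"yaw": 0.675,"gripper": 0.15}
    - {"tx": -40,"ty": 80,"tz": -140,"yaw": 0.675,"gripper": 0.15}

```text
time: 20.05
ee_pos: [0.5361, 0.4693, 0.4586]
orientation: [0.0, 0.866, 0.501, 0.0]
force: [0.7, -0.0, -0.8]
opening: 0.195
grip_force: 59.6
```

Run:
```python
from h import *
st(); go(.585,.386,.295,-30)
```

```text
time 20.05
joint_positions [ 5.600e-01  3.540e-01  1.327e+00 -1.000e-03  1.461e+00  1.083e+00]
ee_pos [0.536 0.469 0.459]
orientation [0.    0.866 0.501 0.   ]
force [ 0.711 -0.01  -0.81 ]
opening 0.195
grip_force 59.61
h -29.9 tx -47.8 ty 83.9 tz 8.6 yaw 0.001
```

Move above the pot, down to a tip height of about 130 mm, then measure the tip against the mouth.

>>> arm_command:
  increments:
    - {"tx": -24,"ty": 42,"tz": 0,"yaw": 0,"gripper": 0.15}
    - {"tx": -48,"ty": 84,"tz": 0,"yaw": 0,"gripper": 0.15}
    - {"tx": -48,"ty": 84,"tz": 30,"yaw": 0,"gripper": 0.15}
    - {"tx": -48,"ty": 84,"tz": 60,"yaw": 0,"gripper": 0.15}
    - {"tx": -48,"ty": 84,"tz": 60,"yaw": 0,"gripper": 0.15}

```text
time: 20.55
ee_pos: [0.5839, 0.3856, 0.3921]
orientation: [-0.0, 0.866, 0.5, -0.005]
force: [-0.6, -1.2, -2.2]
opening: 0.2
grip_force: 59.7
```

Run:
```python
from h import *
s=robot.read_state();print(s["ee_pos"])
near=dict(pot_mouth=[.542,.312,.07],brush_tip=[.532,.295,.13],parts_brush=[.57,.36,.19],lever_knob=[.489,.235,.105])
avg(list(near),2,near=near)
```

```text
[0.58393029 0.3856024  0.39205738]
pot_mouth [0.5422 0.3132 0.0699] spread [0.003 0.006 0.002] 4
brush_tip [0.5313 0.29   0.1392] spread [0.006 0.007 0.009] 4
parts_brush [0.5679 0.361  0.1924] spread [0.004 0.009 0.007] 4
lever_knob [0.4918 0.2354 0.104 ] spread [0.002 0.002 0.006] 4
```

>>> arm_command:
  increments:
    - {"tx": 0,"ty": 0,"tz": 25,"yaw": 0,"gripper": 0.15}
    - {"tx": 0,"ty": 0,"tz": 45,"yaw": 0,"gripper": 0.15}
    - {"tx": 0,"ty": 0,"tz": 60,"yaw": 0,"gripper": 0.15}
    - {"tx": 0,"ty": 0,"tz": 70,"yaw": 0,"gripper": 0.15}
    - {"tx": 0,"ty": 0,"tz": 78,"yaw": 0,"gripper": 0.15}
    - {"tx": 0,"ty": 0,"tz": 84,"yaw": 0,"gripper": 0.15}
    - {"tx": 0,"ty": 0,"tz": 88,"yaw": 0,"gripper": 0.15}

```text
time: 22.25
ee_pos: [0.5848, 0.3861, 0.3101]
orientation: [0.0, 0.866, 0.501, 0.0]
force: [-1.3, -0.0, -0.6]
opening: 0.198
grip_force: 59.6
```

>>> arm_command:
  increments:
    - {"tx": 0,"ty": 0,"tz": 4,"yaw": 0,"gripper": 0.15}
    - {"tx": 0,"ty": 0,"tz": 8,"yaw": 0,"gripper": 0.15}
    - {"tx": 0,"ty": 0,"tz": 8,"yaw": 0,"gripper": 0.15}
    - {"tx": 0,"ty": 0,"tz": 8,"yaw": 0,"gripper": 0.15}

```text
time: 22.65
ee_pos: [0.5847, 0.3861, 0.3022]
orientation: [0.0, 0.866, 0.501, 0.0]
force: [0.4, -0.2, -0.3]
opening: 0.204
grip_force: 59.6
```

Run:
```python
from h import *
s=robot.read_state();print(s["ee_pos"])
near=dict(brush_tip=[.532,.295,.04],parts_brush=[.57,.36,.1])
avg(list(near),2,near=near)
p=cams.capture("scene"); cv2.imwrite("pics/c6.png",cv2.resize(p["color"][120:220,190:330],None,fx=5,fy=5,interpolation=cv2.INTER_CUBIC)[:,:,::-1])
```

```text
[0.584685   0.38611572 0.30224144]
brush_tip [0.5305 0.2901 0.042 ] spread [0.004 0.009 0.006] 4
parts_brush [0.5676 0.361  0.0996] spread [0.002 0.009 0.003] 4
```

View pics/c6.png

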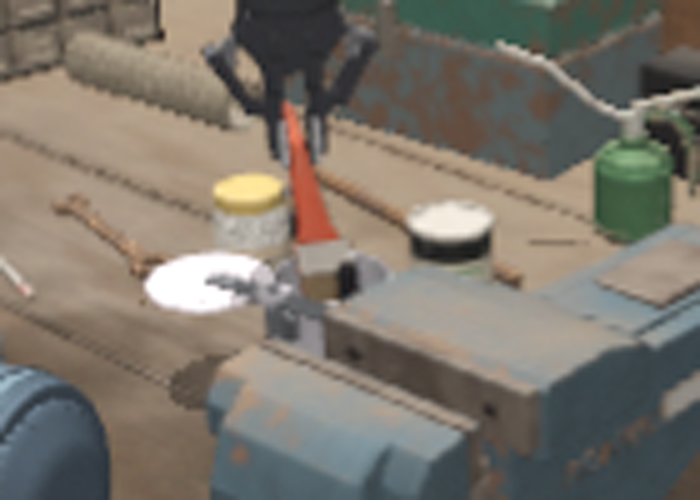

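The crop shows the bristles inside the pot at crop (320,285), touching nothing. I'll go 6 mm deeper for margin, hold, then lift straight out.

>>> arm_command:
  increments:
    - {"tx": 0,"ty": 0,"tz": 3,"yaw": 0,"gripper": 0.15}
    - {"tx": 0,"ty": 0,"tz": 6,"yaw": 0,"gripper": 0.15}
    - {"tx": 0,"ty": 0,"tz": 6,"yaw": 0,"gripper": 0.15}
    - {"tx": 0,"ty": 0,"tz": 6,"yaw": 0,"gripper": 0.15}
    - {"tx": 0,"ty": 0,"tz": 6,"yaw": 0,"gripper": 0.15}

```text
time: 23.8
ee_pos: [0.5847, 0.3861, 0.2961]
orientation: [0.0, 0.866, 0.501, 0.0]
force: [-0.7, -0.4, -0.4]
opening: 0.197
grip_force: 59.6
```

>>> arm_command:
  increments:
    - {"tx": 0,"ty": 0,"tz": -15,"yaw": 0,"gripper": 0.15}
    - {"tx": 0,"ty": 0,"tz": -50,"yaw": 0,"gripper": 0.15}
    - {"tx": 0,"ty": 0,"tz": -100,"yaw": 0,"gripper": 0.15}
    - {"tx": 0,"ty": 0,"tz": -150,"yaw": 0,"gripper": 0.15}
    - {"tx": 0,"ty": 0,"tz": -200,"yaw": 0,"gripper": 0.15}
    - {"tx": 0,"ty": 0,"tz": -240,"yaw": 0,"gripper": 0.15}
    - {"tx": 0,"ty": 0,"tz": -240,"yaw": 0,"gripper": 0.15}

```text
time: 24.5
ee_pos: [0.584, 0.3859, 0.5474]
orientation: [0.001, 0.866, 0.501, 0.008]
force: [-0.4, 0.0, 0.2]
opening: 0.196
grip_force: 59.7
```

Run:
```python
from h import *
st()
a=np.radians(96.8); y=np.array([np.cos(a),np.sin(a)])
g=np.array([.4105,-.3112])+.045*y; print(g); go(*g,.36,6.8)
```

```text
time 24.5
joint_positions [0.422 0.287 1.251 0.    1.586 0.944]
ee_pos [0.584 0.386 0.547]
orientation [0.001 0.866 0.501 0.008]
force [-0.359  0.011  0.167]
opening 0.196
grip_force 59.652
[ 0.40517182 -0.26651655]
h -29.9 tx -654.7 ty 170.2 tz 32.4 yaw -0.641
```

>>> arm_command:
  increments:
    - {"tx": -48,"ty": 12,"tz": 0,"yaw": -0.1,"gripper": 0.15}
    - {"tx": -95,"ty": 25,"tz": 0,"yaw": -0.2,"gripper": 0.15}
    - {"tx": -142,"ty": 37,"tz": 0,"yaw": -0.3,"gripper": 0.15}
    - {"tx": -190,"ty": 49,"tz": 0,"yaw": -0.4,"gripper": 0.15}
    - {"tx": -237,"ty": 62,"tz": 0,"yaw": -0.5,"gripper": 0.15}
    - {"tx": -285,"ty": 74,"tz": 0,"yaw": -0.6,"gripper": 0.15}
    - {"tx": -332,"ty": 86,"tz": 0,"yaw": -0.64,"gripper": 0.15}
    - {"tx": -380,"ty": 99,"tz": 0,"yaw": -0.64,"gripper": 0.15}
    - {"tx": -427,"ty": 111,"tz": 0,"yaw": -0.64,"gripper": 0.15}
    - {"tx": -475,"ty": 123,"tz": 0,"yaw": -0.64,"gripper": 0.15}
    - {"tx": -522,"ty": 136,"tz": 0,"yaw": -0.64,"gripper": 0.15}
    - {"tx": -570,"ty": 148,"tz": 0,"yaw": -0.64,"gripper": 0.15}

```text
time: 25.7
ee_pos: [0.4274, -0.1832, 0.5367]
orientation: [0.001, 0.664, 0.748, 0.0]
force: [1.6, -0.9, -0.7]
opening: 0.199
grip_force: 59.7
```

Run:
```python
from h import *
st(); go(.405,-.2665,.145,6.8)
```

```text
time 25.7
joint_positions [-0.65  -0.286  1.844  0.     1.583 -0.768]
ee_pos [ 0.427 -0.183  0.537]
orientation [0.001 0.664 0.748 0.   ]
force [ 1.588 -0.892 -0.686]
opening 0.199
grip_force 59.663
h 6.8 tx -80.1 ty -32.1 tz 236.7 yaw -0.001
```

>>> arm_command:
  increments:
    - {"tx": -40,"ty": -16,"tz": 0,"yaw": 0,"gripper": 0.15}
    - {"tx": -80,"ty": -32,"tz": 20,"yaw": 0,"gripper": 0.15}
    - {"tx": -80,"ty": -32,"tz": 65,"yaw": 0,"gripper": 0.15}
    - {"tx": -80,"ty": -32,"tz": 110,"yaw": 0,"gripper": 0.15}
    - {"tx": -80,"ty": -32,"tz": 155,"yaw": 0,"gripper": 0.15}
    - {"tx": -80,"ty": -32,"tz": 185,"yaw": 0,"gripper": 0.15}
    - {"tx": -80,"ty": -32,"tz": 192,"yaw": 0,"gripper": 0.15}
    - {"tx": -80,"ty": -32,"tz": 192,"yaw": 0,"gripper": 0.15}

```text
time: 26.5
ee_pos: [0.4062, -0.2649, 0.3439]
orientation: [-0.001, 0.664, 0.748, 0.0]
force: [-0.1, 0.1, -0.6]
opening: 0.197
grip_force: 59.7
```

Run:
```python
from h import *
s=robot.read_state();print(s["ee_pos"])
near=dict(brush_tip=[.418,-.37,.08],parts_brush=[.41,-.3,.13],brush_rest=[.411,-.311,0],rest_pan=[.4225,-.408,.025])
avg(list(near),3,near=near)
```

```text
[ 0.40622911 -0.26486976  0.3438637 ]
brush_tip [ 0.4209 -0.3714  0.0857] spread [0.003 0.005 0.002] 3
parts_brush [ 0.4082 -0.2985  0.1418] spread [0.003 0.002 0.002] 3
brush_rest [ 0.4112 -0.3116 -0.0024] spread [0.007 0.003 0.005] 6
rest_pan [ 0.4225 -0.4079  0.0234] spread [0.004 0.004 0.003] 5
```

>>> arm_command:
  increments:
    - {"tx": -3,"ty": 0,"tz": 25,"yaw": 0,"gripper": 0.15}
    - {"tx": -3,"ty": 0,"tz": 45,"yaw": 0,"gripper": 0.15}
    - {"tx": -3,"ty": 0,"tz": 60,"yaw": 0,"gripper": 0.15}
    - {"tx": -3,"ty": 0,"tz": 68,"yaw": 0,"gripper": 0.15}
    - {"tx": -3,"ty": 0,"tz": 76,"yaw": 0,"gripper": 0.15}
    - {"tx": -3,"ty": 0,"tz": 82,"yaw": 0,"gripper": 0.15}
    - {"tx": -3,"ty": 0,"tz": 88,"yaw": 0,"gripper": 0.15}

```text
time: 28.7
ee_pos: [0.4073, -0.2686, 0.2569]
orientation: [0.002, 0.664, 0.748, -0.0]
force: [0.1, 0.0, 3.2]
opening: 0.197
grip_force: 63.2
```

>>> arm_command:
  increments:
    - {"tx": 0,"ty": 0,"tz": 6,"yaw": 0,"gripper": 0.15}
    - {"tx": 0,"ty": 0,"tz": 12,"yaw": 0,"gripper": 0.15}
    - {"tx": 0,"ty": 0,"tz": 18,"yaw": 0,"gripper": 0.15}
    - {"tx": 0,"ty": 0,"tz": 24,"yaw": 0,"gripper": 0.15}

```text
time: 29.1
ee_pos: [0.407, -0.2682, 0.2323]
orientation: [0.001, 0.664, 0.748, 0.0]
force: [0.4, 0.9, 3.8]
opening: 0.202
grip_force: 66.8
```

>>> arm_command:
  increments:
    - {"tx": 0,"ty": 0,"tz": 6,"yaw": 0,"gripper": 0.15}
    - {"tx": 0,"ty": 0,"tz": 12,"yaw": 0,"gripper": 0.15}
    - {"tx": 0,"ty": 0,"tz": 18,"yaw": 0,"gripper": 0.15}
    - {"tx": 0,"ty": 0,"tz": 24,"yaw": 0,"gripper": 0.15}

```text
time: 29.5
ee_pos: [0.4065, -0.2677, 0.2072]
orientation: [-0.001, 0.664, 0.748, 0.0]
force: [-0.1, 2.0, 2.5]
opening: 0.198
grip_force: 59.0
```

Run:
```python
from h import *
s=robot.read_state();print(s["ee_pos"],s["force"])
near=dict(brush_tip=[.418,-.4,.04],parts_brush=[.41,-.31,.03])
avg(list(near),2,near=near)
p=cams.capture("scene"); cv2.imwrite("pics/c7.png",cv2.resize(p["color"][180:310,320:480],None,fx=4.6,fy=4.6,interpolation=cv2.INTER_CUBIC)[:,:,::-1])
```

```text
[ 0.40649898 -0.26774239  0.20722343] [-0.11562183  1.96794664  2.49627837]
brush_tip [ 0.4257 -0.4142  0.0324] spread [0.006 0.008 0.001] 4
parts_brush [ 0.4102 -0.3156  0.029 ] spread [0.007 0.01  0.029] 4
```

View pics/c7.png

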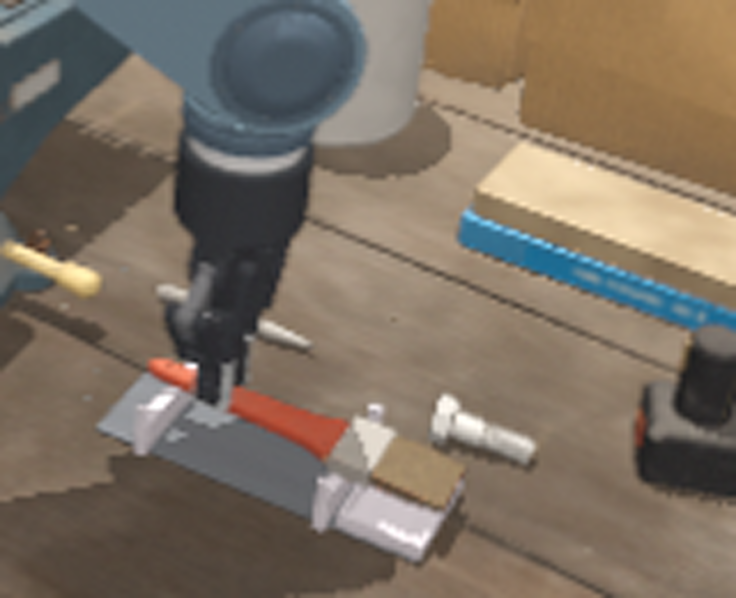

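The crop shows the brush flat, between the lugs of both saddles (crop (165,410) and (340,480)), with the bristles over the pan at (420,475). I'll lower 2 mm, release and lift.

>>> arm_command:
  increments:
    - {"tx": 0,"ty": 0,"tz": 3,"yaw": 0,"gripper": 0.15}
    - {"tx": 0,"ty": 0,"tz": 3,"yaw": 0,"gripper": 0.15}
    - {"tx": 0,"ty": 0,"tz": 3,"yaw": 0,"gripper": 0.3}
    - {"tx": 0,"ty": 0,"tz": 3,"yaw": 0,"gripper": 0.5}
    - {"tx": 0,"ty": 0,"tz": 3,"yaw": 0,"gripper": 0.5}
    - {"tx": 0,"ty": 0,"tz": 3,"yaw": 0,"gripper": 0.5}
    - {"tx": 0,"ty": 0,"tz": -20,"yaw": 0,"gripper": 0.5}
    - {"tx": 0,"ty": 0,"tz": -60,"yaw": 0,"gripper": 0.5}
    - {"tx": 0,"ty": 0,"tz": -110,"yaw": 0,"gripper": 0.5}
    - {"tx": 0,"ty": 0,"tz": -160,"yaw": 0,"gripper": 0.5}
    - {"tx": 0,"ty": 0,"tz": -210,"yaw": 0,"gripper": 0.5}
    - {"tx": 0,"ty": 0,"tz": -260,"yaw": 0,"gripper": 0.5}

```text
time: 31.35
ee_pos: [0.4063, -0.2676, 0.4701]
orientation: [0.0, 0.664, 0.748, -0.0]
force: [0.9, -0.2, 0.1]
opening: 0.493
grip_force: 0.0
```

Run:
```python
from h import *
s=robot.read_state();print(s["ee_pos"],s["opening"])
near=dict(brush_tip=[.4225,-.408,.032],parts_brush=[.411,-.311,.025],lever_knob=[.4915,.2355,.105])
avg(list(near),2,near=near)
p=cams.capture("top"); cv2.imwrite("pics/c8.png",cv2.resize(p["color"][190:290,340:480],None,fx=5,fy=5,interpolation=cv2.INTER_CUBIC)[:,:,::-1])
go(.4905,.2355,.29,9.5)
```

```text
[ 0.40629289 -0.26757871  0.47012812] 0.49318103371926736
brush_tip [ 0.4258 -0.4102  0.0351] spread [0.004 0.004 0.002] 2
parts_brush [ 0.4122 -0.317   0.029 ] spread [0.003 0.009 0.005] 4
lever_knob [0.4913 0.2342 0.1062] spread [0.001 0.004 0.005] 4
h 6.8 tx 490.2 ty 142.5 tz 23.0 yaw -0.048
```

View pics/c8.png

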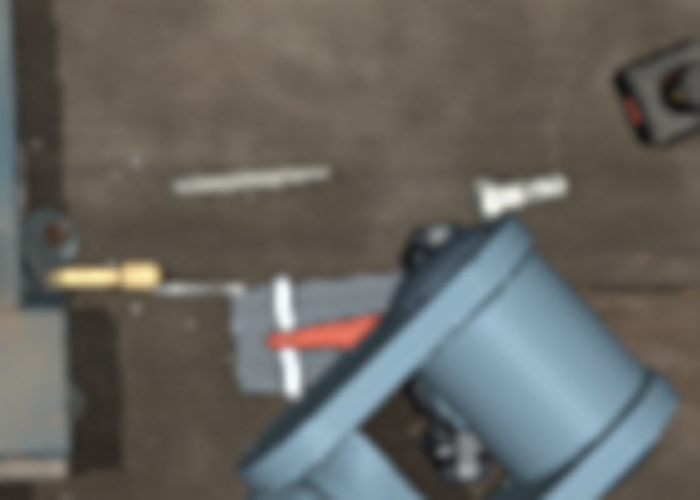

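The brush lies on the rest with its handle on the rear saddle at crop (285,340). The arm hides the bristle end, but the measured tip is within 4 mm of the pan point. Punch and bolt have not moved. Back to the knob.

>>> arm_command:
  increments:
    - {"tx": 47,"ty": 14,"tz": 0,"yaw": 0,"gripper": 0.5}
    - {"tx": 94,"ty": 27,"tz": 0,"yaw": 0,"gripper": 0.5}
    - {"tx": 141,"ty": 41,"tz": 0,"yaw": 0,"gripper": 0.5}
    - {"tx": 188,"ty": 55,"tz": 0,"yaw": 0,"gripper": 0.5}
    - {"tx": 235,"ty": 68,"tz": 0,"yaw": 0,"gripper": 0.5}
    - {"tx": 282,"ty": 82,"tz": 0,"yaw": 0,"gripper": 0.5}
    - {"tx": 329,"ty": 96,"tz": 0,"yaw": 0,"gripper": 0.5}
    - {"tx": 376,"ty": 109,"tz": 0,"yaw": -0.05,"gripper": 0.5}
    - {"tx": 423,"ty": 123,"tz": 0,"yaw": -0.05,"gripper": 0.5}
    - {"tx": 470,"ty": 137,"tz": 10,"yaw": -0.05,"gripper": 0.5}
    - {"tx": 490,"ty": 142,"tz": 50,"yaw": -0.05,"gripper": 0.5}
    - {"tx": 490,"ty": 142,"tz": 95,"yaw": -0.05,"gripper": 0.5}

```text
time: 33.4
ee_pos: [0.4904, 0.2382, 0.3738]
orientation: [0.001, 0.644, 0.765, 0.002]
force: [-0.4, 0.7, -0.7]
opening: 0.502
grip_force: 0.0
```

Run:
```python
from h import *
st(); avg(["lever_knob"],1,near=dict(lever_knob=[.4915,.2355,.105])); go(.4905,.2355,.108,9.5)
```

```text
time 33.4
joint_positions [0.244 0.03  1.855 0.    1.252 0.072]
ee_pos [0.49  0.238 0.374]
orientation [0.001 0.644 0.765 0.002]
force [-0.35   0.729 -0.672]
opening 0.502
grip_force 0.0
h 9.6 tx 0.2 ty 0.4 tz 110.3 yaw 0.002
```

>>> arm_command:
  increments:
    - {"tx": -2,"ty": 0,"tz": 40,"yaw": 0,"gripper": 0.5}
    - {"tx": -2,"ty": 0,"tz": 75,"yaw": 0,"gripper": 0.5}
    - {"tx": -2,"ty": 0,"tz": 100,"yaw": 0,"gripper": 0.5}
    - {"tx": -2,"ty": 0,"tz": 110,"yaw": 0,"gripper": 0.5}
    - {"tx": -2,"ty": 0,"tz": 110,"yaw": 0,"gripper": 0.24}
    - {"tx": -2,"ty": 0,"tz": 110,"yaw": 0,"gripper": 0.24}
    - {"tx": -2,"ty": 0,"tz": 110,"yaw": 0,"gripper": 0.24}

```text
time: 34.3
ee_pos: [0.4914, 0.2335, 0.2655]
orientation: [0.001, 0.645, 0.764, 0.002]
force: [-0.2, -0.7, -0.3]
opening: 0.239
grip_force: 0.0
```

Run:
```python
from h import *
st(); arc(279,189,12)
```

```text
time 34.3
joint_positions [ 0.235  0.172  1.921 -0.     1.045  0.067]
ee_pos [0.491 0.233 0.265]
orientation [0.001 0.645 0.764 0.002]
force [-0.201 -0.743 -0.273]
opening 0.239
grip_force 0.0
1 tx 2 ty -10 yaw 0.13
2 tx 4 ty -19 yaw 0.26
3 tx 7 ty -27 yaw 0.39
4 tx 11 ty -36 yaw 0.52
5 tx 16 ty -43 yaw 0.65
6 tx 23 ty -50 yaw 0.79
7 tx 30 ty -56 yaw 0.92
8 tx 37 ty -61 yaw 1.05
9 tx 45 ty -65 yaw 1.18
10 tx 54 ty -68 yaw 1.31
11 tx 63 ty -69 yaw 1.44
12 tx 72 ty -70 yaw 1.57
```

>>> arm_command:
  increments:
    - {"tx": 2,"ty": -10,"tz": 0,"yaw": 0.13,"gripper": 0.24}
    - {"tx": 4,"ty": -19,"tz": 0,"yaw": 0.26,"gripper": 0.24}
    - {"tx": 7,"ty": -27,"tz": 0,"yaw": 0.39,"gripper": 0.24}
    - {"tx": 11,"ty": -36,"tz": 0,"yaw": 0.52,"gripper": 0.24}
    - {"tx": 16,"ty": -43,"tz": 0,"yaw": 0.65,"gripper": 0.24}
    - {"tx": 23,"ty": -50,"tz": 0,"yaw": 0.79,"gripper": 0.24}
    - {"tx": 30,"ty": -56,"tz": 0,"yaw": 0.92,"gripper": 0.24}
    - {"tx": 37,"ty": -61,"tz": 0,"yaw": 1.05,"gripper": 0.24}
    - {"tx": 45,"ty": -65,"tz": 0,"yaw": 1.18,"gripper": 0.24}
    - {"tx": 54,"ty": -68,"tz": 0,"yaw": 1.31,"gripper": 0.24}
    - {"tx": 63,"ty": -69,"tz": 0,"yaw": 1.44,"gripper": 0.24}
    - {"tx": 72,"ty": -70,"tz": 0,"yaw": 1.57,"gripper": 0.24}

```text
time: 35.5
ee_pos: [0.4099, 0.2931, 0.2649]
orientation: [-0.0, 0.997, 0.082, 0.002]
force: [1.8, 0.0, -0.5]
opening: 0.241
grip_force: 0.6
```

Run:
```python
from h import *
st(); arc(189,184,2)
```

```text
time 35.5
joint_positions [ 3.960e-01  8.300e-02  2.021e+00 -1.000e-03  1.034e+00  1.803e+00]
ee_pos [0.41  0.293 0.265]
orientation [-0.     0.997  0.082  0.002]
force [ 1.811  0.029 -0.464]
opening 0.241
grip_force 0.631
1 tx 1 ty -3 yaw 0.04
2 tx 1 ty -6 yaw 0.09
```

Now nudge onto the stop in small steps, watching the force.

>>> arm_command:
  increments:
    - {"tx": 0,"ty": -2,"tz": 0,"yaw": 0.03,"gripper": 0.24}
    - {"tx": 0,"ty": -4,"tz": 0,"yaw": 0.05,"gripper": 0.24}
    - {"tx": 0,"ty": -4,"tz": 0,"yaw": 0.05,"gripper": 0.24}

```text
time: 35.8
ee_pos: [0.409, 0.2969, 0.2641]
orientation: [-0.0, 0.998, 0.06, 0.001]
force: [-0.1, -0.0, -0.2]
opening: 0.237
grip_force: 0.0
```

>>> arm_command:
  increments:
    - {"tx": 0,"ty": -1,"tz": 0,"yaw": 0.0,"gripper": 0.24}
    - {"tx": 0,"ty": -2,"tz": 0,"yaw": 0.0,"gripper": 0.24}
    - {"tx": 0,"ty": -2,"tz": 0,"yaw": 0.0,"gripper": 0.24}

```text
time: 36.1
ee_pos: [0.4088, 0.2982, 0.2635]
orientation: [0.001, 0.998, 0.06, 0.0]
force: [1.1, -4.8, 3.7]
opening: 0.242
grip_force: 2.5
```

>>> arm_command:
  increments:
    - {"tx": 0,"ty": -1,"tz": 0,"yaw": 0.0,"gripper": 0.24}
    - {"tx": 0,"ty": -2,"tz": 0,"yaw": 0.0,"gripper": 0.24}
    - {"tx": 0,"ty": -2,"tz": 0,"yaw": 0.0,"gripper": 0.24}

```text
time: 36.4
ee_pos: [0.4088, 0.2991, 0.2634]
orientation: [0.003, 0.998, 0.06, -0.0]
force: [0.4, -13.5, 5.8]
opening: 0.24
grip_force: 7.0
```

The force rises with almost no travel, so the cover is on its stop. Open, lift and check.

>>> arm_command:
  increments:
    - {"tx": 0,"ty": 2,"tz": 0,"yaw": 0,"gripper": 0.24}
    - {"tx": 0,"ty": 3,"tz": 0,"yaw": 0,"gripper": 0.5}
    - {"tx": 0,"ty": 3,"tz": 0,"yaw": 0,"gripper": 0.5}
    - {"tx": 0,"ty": 3,"tz": 0,"yaw": 0,"gripper": 0.5}
    - {"tx": 0,"ty": 3,"tz": -30,"yaw": 0,"gripper": 0.5}
    - {"tx": 0,"ty": 3,"tz": -70,"yaw": 0,"gripper": 0.5}
    - {"tx": 0,"ty": 3,"tz": -120,"yaw": 0,"gripper": 0.5}
    - {"tx": 0,"ty": 3,"tz": -120,"yaw": 0,"gripper": 0.5}

```text
time: 37.2
ee_pos: [0.4101, 0.2986, 0.3909]
orientation: [-0.003, 0.998, 0.06, 0.007]
force: [1.1, 0.1, -0.0]
opening: 0.498
grip_force: 0.0
```

Run:
```python
from h import *
st()
near=dict(brush_tip=[.4225,-.408,.032],parts_brush=[.411,-.311,.025],lever_knob=[.411,.296,.105],brush_rest=[.411,-.311,0],jar_rivets=[.597,.456,0],grease_can=[.665,.308,0],pivot=[.479,.303,.08])
avg(list(near),2,near=near)
p=cams.capture("scene"); cv2.imwrite("pics/c9.png",cv2.resize(p["color"][120:320,190:470],None,fx=2.8,fy=2.8,interpolation=cv2.INTER_CUBIC)[:,:,::-1])
```

```text
time 37.2
joint_positions [ 0.405 -0.084  1.933  0.     1.278  1.857]
ee_pos [0.41  0.299 0.391]
orientation [-0.003  0.998  0.06   0.007]
force [ 1.094  0.091 -0.02 ]
opening 0.498
grip_force 0.0
brush_tip [ 0.4275 -0.4125  0.033 ] spread [0.001 0.009 0.001] 3
parts_brush [ 0.4122 -0.3174  0.0284] spread [0.002 0.004 0.003] 4
lever_knob [0.4132 0.297  0.1035] spread [0.002 0.004 0.005] 3
brush_rest [ 0.4094 -0.3115 -0.0028] spread [0.002 0.006 0.002] 4
jar_rivets [ 0.5952  0.457  -0.0024] spread [0.004 0.008 0.009] 4
grease_can [ 0.6666  0.3063 -0.0008] spread [0.003 0.005 0.006] 4
pivot [0.4784 0.3044 0.0822] spread [0.005 0.002 0.008] 4
```

View pics/c9.png

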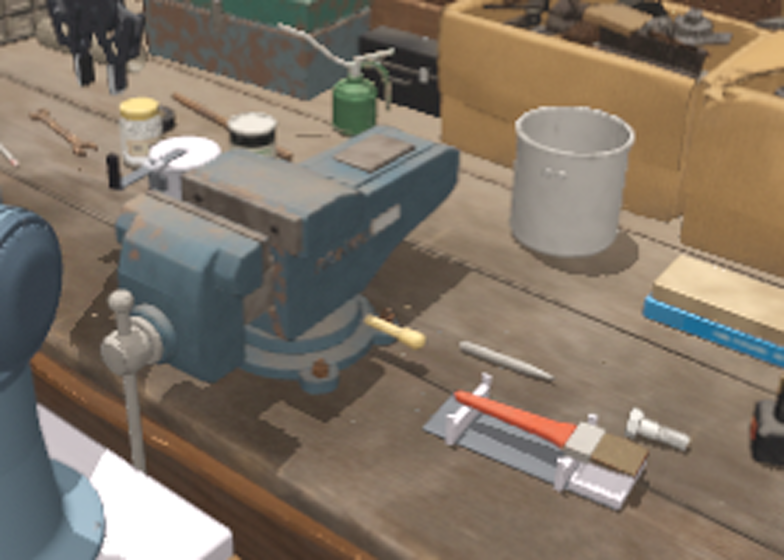

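The crop shows the cover shut over the pot at crop (185,155). The brush lies flat on the rest from (460,398) to (645,450) with the bristles over the pan, and the bystanders stand where they were. Handing in.

```bash
python3 -c "
from workcell import robot
print(robot.job_done())"
```

```text
the job is handed in; nothing more can be done
None
```

I handed the job in at 37 s of the 72 s allowed; no verdict came back. My last measurements show the cover shut on its stop, the dipped brush flat on the rest with its bristle end within about 7 mm of the pan point, and the bystanders where they stood.

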